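# Tip the sorted parts into the caddy and hold its telescopic handle out

### The job

Pack up the parts caddy: lift the orange bar of its folding tray to tip the nut, bush and block off into the bin, without touching the pieces with the fingers. Then press the red button to release the telescopic handle, pull its orange grip straight up past the first stop to the second, fully out, and finish while still holding it there, as it sinks back if let go. Leave the screwdriver, jar and bracket alone.

Things in the scene. Friction and masses are not known exactly. Their poses are not given: they have to be found in the camera images.
- caddy: Heavy black parts caddy, never moves (mm). Origin on the table under the open bin's centre; +y = handle side, -y = tray side, z up. Bin: outside x -100..100, y -80..80, 100 high, walls and floor 5. Handle housing: solid, x -100..100, y 80..160, 120 high; on top the red button at x -65, y 130 and the telescopic handle centred at x 35, y 130. Tray bar at (0, -243, 120) when flat.
- tray (a joint): Angle (rad) of the folding sorter tray: 0 flat (the start), 1.25 fully tipped; grows as the outer edge rises. Hinge line along caddy x at caddy y -78 mm, z 108 mm, level with the top of the tray floor. Floor 170 (x) by 100 mm, 24 mm walls on three sides, open to the bin. Stiff hinge (0.4 N m), stays where left. Pieces slide off by about 1.1 rad.
- tray_bar (a point): Middle of the tray's orange bar: round, 14 mm thick, 120 long along caddy x, on two thin arms at x -55 and 55. It lies 165 mm out from the hinge along the tray and 12 mm above the tray floor; centre to tray wall 65 mm. Pinch it from above, fingers on its long sides; it turns in the pads as the tray swings.
- release (a joint): Travel (m) of the red release button, 0 = out, 0.006 = fully down; spring, 5 N when fully down; springs back by itself. Pressing it more than about half way frees the handle, which pops up about 12 mm by itself and stays free after the button is let go.
- release_top (a point): Centre of the top face of the red button, 24 in diameter, pressed straight down.
- handle_grip: Orange grip bar of the telescopic handle: round, 18 mm thick, 96 long along caddy x, origin at its centre, on two upright steel rods 70 mm apart, 11 thick. At the start its centre is 42 mm above the housing's top. Pinch it from above between the rods, fingers on its long sides. Latched down until the button is pressed. At the second stop it is 140 mm above its start.
- upper (a joint): Extension (m) of the handle's upper section: 0 latched, about 0.012 after popping up, 0.07 = fully out (this is the first stop). Comes out first, up to 4 N; sprung back to about 0.012 if let go.
- lower (a joint): Extension (m) of the handle's lower section: 0 in, 0.07 = fully out. Starts to move once the upper section is fully out, at about 5 N growing to 10 N; both fully out is the second stop. Springs back in if let go. The stops are rigid.
- nut: Loose steel hex nut on the tray, 28 across, 24 high, origin under its centre.
- bush: Loose red round bush on the tray, 32 across, 20 high, origin under its centre.
- block: Loose yellow block on the tray, 30 by 24 by 18 high, origin under its centre.
- screwdriver: Bystander: screwdriver lying on the table.
- jar: Bystander: closed jar, 64 across, 100 high.
- bracket: Bystander: steel hinge bracket with two coil springs on a rod, 140 by 50 by 40.
There are look-alikes about, which are no part of the job. There is more than one size of the nut; the one meant has the size given above.

How it is judged:
By the outcome, as a careful person would: the job done as asked, in the order asked, and still so for the second after the job is handed in, while the arm keeps its last pose, push and grip.
It also fails if it takes over 58 s, if anything falls off the work surface, if the arm or the gripper's body presses on something with over 40 N, if the wrist force passes 120 N, or if a joint passes its speed limit or range.

### The arm

A 6-joint arm with a two-finger parallel gripper is mounted at the origin on the work surface. World frame = base frame: x ahead of the robot, y to its left, z up, the work surface at z = 0. Lengths are in m, angles in degrees, forces in N, time in s.
With the tool pointing down it reaches from about 0.275 to 0.775 m from the base axis. Payload 14.6 kg.
Tool frame: the origin (TCP) lies at the very end of the fingers, on their centre line; the grasp point (between the pads) lies 19 mm behind it; z points along the fingers, y is the line along which they close (so a half turn about z gives the same grasp; the last joint's range is limited). The gripper opens to 85 mm and grips with 20 to 120 N. Pads are 22 mm wide; open, the fingers measure 114 mm over their backs; the gripper's body (76 mm by 85 mm) begins 54 mm behind the grasp point. The pads swing forward as they close: fully open they stand 13 mm farther back than shut.
Start: joints at [-78.57, 15.075, -2.767, 72.158, 0, 81.102], TCP at [0.182, -0.492, 0.231] pointing down, gripper open.
Joint ranges: [-151.79, 151.79], [-50.71, 97.33], [-67.44, 78.34], [-121.81, 120.89], [-77.56, 73.72], [-180, 180]. Speed limits (degrees/s): [108.29, 108.29, 147.25, 159.86, 180, 180].

### API

Orientations are given as a 3x3 rotation matrix whose columns are the frame's x, y, z axes.
In Python, from rig import r gives the robot as it stands. The module is installed in compiled form; this text tells all that it offers.
- The arm moves only by the shell command python3 -m crank 'ROWS' [FORCE]. ROWS is JSON, one flat list of numbers, 7 for each row, row after row: the shift along the tool's x, y, z in cm, then the turn, a rotation vector about the tool's x, y, z in degrees, then the opening, from 0 (shut) to 1 (fully open). A call has 1 to 20 rows; each row shifts and turns the commanded pose from where the row before left it, along the tool's axes as they then stand; what a row does not reach is not made up. A row lasts 1/10 s, in which the tool goes at most 50 mm and 8.59 degrees, less where a joint would pass 70% of its speed; a pose out of reach is approached as far as the arm can. A call with a gripper value outside its range is refused whole. The fingers move at their own pace and stop on an object; FORCE is the grip in N (left out, the last holds). Time passes only in rows, so rows that do not move let the fingers close. It gives the time, the measured TCP pose, the force, the opening and the grip force at its end, in the units of the state.
- r.get_state(): the state, without advancing time (a new reading comes with each control period).
- r.get_image(name): name is "side" or "top"; returns (picture, depth): 480x640x3 uint8, red, green, blue; 480x640 float32, m along the optical axis (not along the pixel's ray), 0 where there is no reading.
- r.camera_model(name): a dict with "intrinsics" (3x3 intrinsics, pixels), "rvec" (rotation vector, rad) and "tvec" (3), from world to camera coordinates, as OpenCV has them. Camera axes: x right, y down, z forward; pixel columns grow to the right and rows downward; lengths in m; the calibration is good to about 2 mm. A picture is of the moment at which its call begins. camera_model takes no time and is no camera call.
- r.close_job(): hands the job in; it is judged then, once.
The state is a dict: "clock": time; "joints": joint angles; "qd": joint speeds; "effort": joint torques, N m; "ee_pos": TCP position; "ee_rot": TCP orientation; "contact_force": force on the tool from outside, world axes, zero at the start; "torque": the same for the moment, N m; "opening": finger opening in m; "finger_force": force on a finger pad.
Only numpy, scipy, OpenCV 4.12 (cv2) and the standard library are available. Lean on these libraries where they do the work, as an engineer would, in place of code of your own. Each camera call takes 0.05 s, during which the arm holds its last target. There are 200 camera calls.

## Working session

There is one attempt and no reset: what is moved stays moved. The work goes in short steps, Python scripts to look and compute and a shell command to move; the robot and the scene stay as the last step left them, time stands still between calls to the robot, and variables do not carry over. Pictures are saved under pics/ and viewed, at most 10 in all, crops included, and the job is handed in when it is done.

```bash
mkdir -p pics; python3 - <<'E'
from rig import r
import cv2,numpy as np
for n in("top","side"):
    p,d=r.get_image(n); cv2.imwrite(f"pics/{n}0.png",p[:,:,::-1]); np.save(f"{n}0.npy",d); cv2.imwrite
    m=r.camera_model(n); print(n,m)
s=r.get_state(); print(s)
E
```

```text
top {'intrinsics': array([[473.43026571,   0.        , 316.46978058],
       [  0.        , 473.43026571, 240.61349071],
       [  0.        ,   0.        ,   1.        ]]), 'rvec': array([ 2.05808668, -2.16845822,  0.2293116 ]), 'tvec': array([0.02416293, 0.6011699 , 1.37616872])}
side {'intrinsics': array([[441.40226047,   0.        , 315.57739697],
       [  0.        , 441.40226047, 238.5455548 ],
       [  0.        ,   0.        ,   1.        ]]), 'rvec': array([ 2.38443586, -0.0994656 ,  0.05516011]), 'tvec': array([-0.56925151,  0.12490456,  1.12371544])}
{'clock': 0.1, 'joints': array([-7.85682147e+01,  1.50953804e+01, -2.79717719e+00,  7.21578967e+01,
        6.55091349e-04,  8.11009998e+01]), 'qd': array([ 0.02978476, -0.11065461,  0.18085501,  0.00348015, -0.05394017,
        0.01140308]), 'effort': array([ 4.65156816e-03, -6.38574886e+01,  3.85062861e+01,  1.00303171e-02,
       -6.09678887e-05,  2.02078120e-06]), 'ee_pos': array([ 0.1823517 , -0.4920801 ,  0.23089853]), 'ee_rot': array([[ 9.37702402e-01,  3.47439461e-01, -1.63327984e-04],
       [ 3.47439469e-01, -9.37702014e-01,  8.65390058e-04],
       [ 1.47517677e-04, -8.68224923e-04, -9.99999612e-01]]), 'contact_force': array([0.80868948, 1.0872955 , 0.00559503]), 'torque': array([-0.01066807, -0.01197603,  0.01179167]), 'finger_force': 0.0, 'opening': 0.0853825611520726}
```

View pics/top0.png

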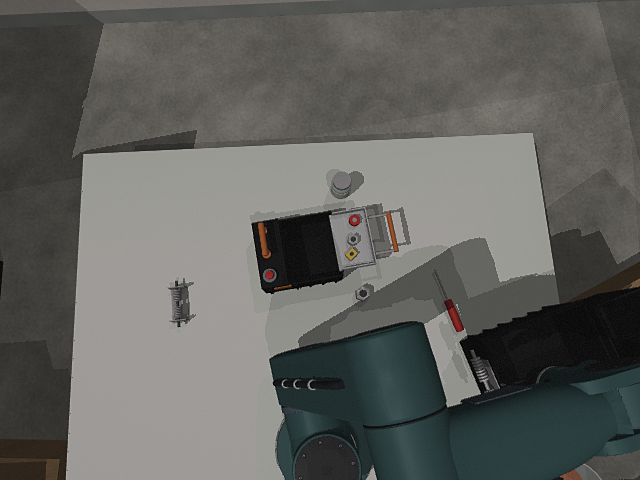

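View pics/side0.png

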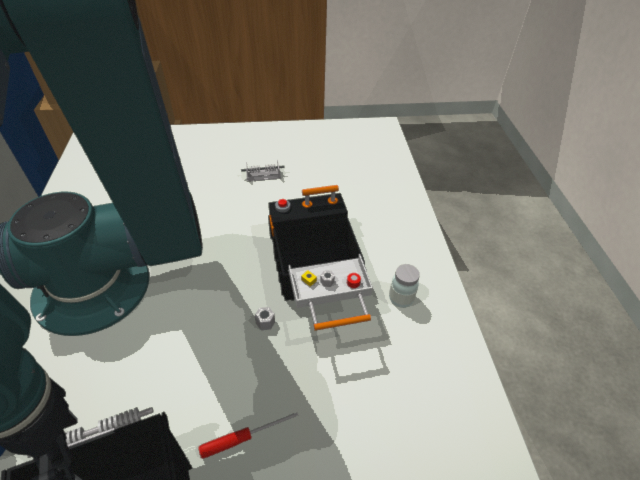

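The top view shows the tray bar at (387,213)–(397,250), the grip at (262,223)–(267,257) and the button at (270,275). In the side view they are at (316,326)–(369,318), (304,191)–(338,187) and (282,204). Next I'll segment these colours and localise them.

```bash
cat > h.py <<'E'
import cv2,numpy as np
from rig import r
def ray(n,uv,z):
    m=r.camera_model(n);K=m["intrinsics"];R=cv2.Rodrigues(m["rvec"])[0];t=m["tvec"].ravel()
    d=R.T@np.linalg.solve(K,[uv[0],uv[1],1]);c=-R.T@t
    return c+d*(z-c[2])/d[2]
def seg(img,box,kind):
    h=cv2.cvtColor(img,cv2.COLOR_BGR2HSV);H,S,V=[h[...,i].astype(int) for i in range(3)]
    k=((H>6)&(H<20)) if kind=="o" else ((H<5)|(H>174))
    k&=(S>150)&(V>70);m=np.zeros_like(k);x0,y0,x1,y1=box;m[y0:y1,x0:x1]=1
    v,u=np.nonzero(k&m);return u,v
E
python3 - <<'E'
from h import *
P=dict(bar=("o",.120,(380,205,405,258),(310,310,375,332)),grip=("o",.162,(256,218,272,262),(298,180,342,197)),
 btn=("r",.13,(262,266,278,283),(274,196,291,212)))
for k,(kind,z,bt,bs) in P.items():
    for n,b in(("top",bt),("side",bs)):
        u,v=seg(cv2.imread(f"pics/{n}0.png"),b,kind)
        rect=cv2.minAreaRect(np.c_[u,v].astype(np.float32))
        c=rect[0]; vx,vy=cv2.fitLine(np.c_[u,v].astype(np.float32),2,0,.01,.01).ravel()[:2]
        a=ray(n,(c[0]-20*vx,c[1]-20*vy),z);e=ray(n,(c[0]+20*vx,c[1]+20*vy),z)
        D=np.load(f"{n}0.npy")[v,u];m=r.camera_model(n);K=m["intrinsics"];R=cv2.Rodrigues(m["rvec"])[0]
        w=(np.linalg.solve(K,np.c_[u,v,np.ones(len(u))].T)*D-m["tvec"].reshape(3,1));w=R.T@w
        print(k,n,len(u),np.round(c,1),ray(n,c,z).round(4),"ang",np.degrees(np.arctan2(*(e-a)[[1,0]])).round(1),"depthmed",np.median(w,1).round(4))
E
```

```text
bar top 169 [391.8 231.4] [ 0.6055 -0.2284  0.12  ] ang -173.0 depthmed [ 0.6047 -0.2275  0.1249]
bar side 342 [341.9 321.6] [ 0.6054 -0.2274  0.12  ] ang 7.2 depthmed [ 0.604  -0.2312  0.1266]
grip top 228 [263.9 239.6] [0.5913 0.1422 0.162 ] ang -172.4 depthmed [0.59   0.144  0.1679]
grip side 190 [320.  189.9] [0.5941 0.1474 0.162 ] ang 7.0 depthmed [0.5934 0.1406 0.169 ]
btn top 49 [268.5 274.5] [0.4959 0.1354 0.13  ] ang -29.0 depthmed [0.4951 0.1329 0.1409]
btn side 53 [282.  202.5] [0.4939 0.1416 0.13  ] ang -10.4 depthmed [0.4943 0.128  0.1421]
```

Caddy yaw is about 7.2° and its origin about (0.575, 0.013). I'll move over the tray bar, then make a half turn so the last joint stays in range later.

```bash
python3 -m crank '[4.07,-0.84,0,0,0,0,1, 4.07,-0.84,0,0,0,0,1, 4.07,-0.84,0,0,0,0,1, 4.07,-0.84,0,0,0,0,1, 4.07,-0.84,0,0,0,0,1, 4.07,-0.84,0,0,0,0,1, 4.07,-0.84,0,0,0,0,1, 4.07,-0.84,0,0,0,0,1, 4.07,-0.84,0,0,0,0,1, 4.07,-0.84,0,0,0,0,1, 4.07,-0.84,0,0,0,0,1, 4.07,-0.84,0,0,0,0,1, 0,0,0,0,0,0,0.6]'
python3 -m crank '[0,0,0,0,0,-8.35,0.6, 0,0,0,0,0,-8.35,0.6, 0,0,0,0,0,-8.35,0.6, 0,0,0,0,0,-8.35,0.6, 0,0,0,0,0,-8.35,0.6, 0,0,0,0,0,-8.35,0.6, 0,0,0,0,0,-8.35,0.6, 0,0,0,0,0,-8.35,0.6, 0,0,0,0,0,-8.35,0.6, 0,0,0,0,0,-8.35,0.6, 0,0,0,0,0,-8.35,0.6, 0,0,0,0,0,-8.35,0.6, 0,0,0,0,0,-8.35,0.6, 0,0,0,0,0,-8.35,0.6, 0,0,0,0,0,-8.35,0.6, 0,0,0,0,0,-8.35,0.6, 0,0,0,0,0,-8.35,0.6, 0,0,0,0,0,-8.35,0.6, 0,0,0,0,0,-8.35,0.6, 0,0,0,0,0,-8.35,0.6]'
python3 -c "
from rig import r
s=r.get_state();print(s['joints'],s['ee_pos'],s['ee_rot'])"
```

```text
clock: 1.4
ee_pos: [0.6083, -0.2253, 0.2299]
ee_rot: [[0.936, 0.351, -0.001], [0.351, -0.936, 0.001], [-0.0, -0.001, -1.0]]
contact_force: [0.1, -0.6, -0.8]
opening: 0.0734
finger_force: 0.0
clock: 3.4
ee_pos: [0.6048, -0.2284, 0.231]
ee_rot: [[-0.991, -0.133, -0.001], [-0.133, 0.991, 0.0], [0.001, 0.0, -1.0]]
contact_force: [-0.1, 0.8, -0.6]
opening: 0.0512
finger_force: 0.0
[-2.79032336e+01  2.75605908e+01  1.67818542e+01  7.92659161e+01
 -5.28360355e-03 -3.55537076e+01] [ 0.60480058 -0.22841661  0.23097808] [[-9.91098390e-01 -1.33129434e-01 -7.31886704e-04]
 [-1.33129670e-01  9.91098588e-01  2.83219110e-04]
 [ 6.87667079e-04  3.78133839e-04 -9.99999692e-01]]
```

```bash
python3 -m crank '[0,0,3,0,0,0,0.6, 0,0,3,0,0,0,0.6, 0,0,3,0,0,0,0.6, 0,0,2,0,0,0,0.6, 0,0,1,0,0,0,0.6, 0,0,1,0,0,0,0.6, 0,0,0,0,0,0,0.6]' 60
python3 - <<'E'
from h import *
cv2.imwrite("pics/s1.png",cv2.resize(r.get_image("side")[0][150:390,180:500,::-1],(800,600)))
E
```

```text
clock: 4.1
ee_pos: [0.605, -0.2281, 0.1006]
ee_rot: [[-0.992, -0.127, -0.001], [-0.127, 0.992, 0.0], [0.001, 0.001, -1.0]]
contact_force: [-0.5, 0.3, 0.1]
opening: 0.0511
finger_force: 0.0
```

View pics/s1.png

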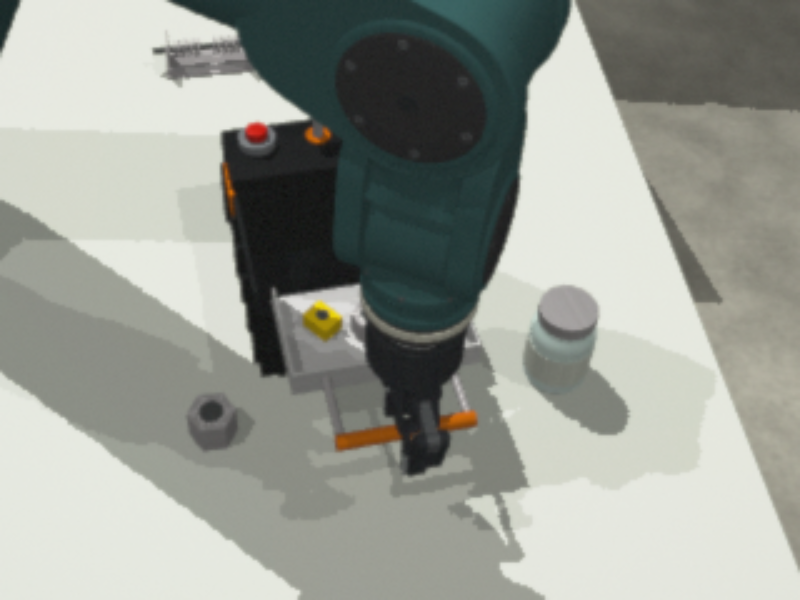

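The fingers straddle the middle of the bar, at about (415,430) in the crop. I'll close and lift along the arc.

```bash
python3 -m crank '[0,0,0,0,0,0,0, 0,0,0,0,0,0,0, 0,0,0,0,0,0,0, 0,0,0,0,0,0,0, 0,0,0,0,0,0,0, 0,0,0,0,0,0,0]' 50
python3 -m crank '[0,0.18,-1.22,0,0,0,0, 0,0.18,-1.22,0,0,0,0, 0,0.36,-1.19,0,0,0,0, 0,0.36,-1.19,0,0,0,0, 0,0.54,-1.12,0,0,0,0, 0,0.54,-1.12,0,0,0,0, 0,0.7,-1.03,0,0,0,0, 0,0.7,-1.03,0,0,0,0, 0,0.84,-0.91,0,0,0,0, 0,0.84,-0.91,0,0,0,0]'
```

```text
clock: 4.75
ee_pos: [0.6057, -0.2284, 0.1021]
ee_rot: [[-0.992, -0.127, 0.001], [-0.128, 0.992, -0.001], [-0.001, -0.001, -1.0]]
contact_force: [-0.1, -1.1, 6.4]
opening: 0.0124
finger_force: 48.6
clock: 5.75
ee_pos: [0.5995, -0.1793, 0.213]
ee_rot: [[-0.992, -0.126, 0.003], [-0.126, 0.992, -0.007], [-0.002, -0.008, -1.0]]
contact_force: [0.2, -20.2, 12.7]
opening: 0.0122
finger_force: 49.1
```

```bash
python3 -m crank '[0,0.65,-0.52,0,0,0,0, 0,0.65,-0.52,0,0,0,0, 0,0.65,-0.52,0,0,0,0, 0,0.72,-0.41,0,0,0,0, 0,0.72,-0.41,0,0,0,0, 0,0.72,-0.41,0,0,0,0, 0,0.77,-0.32,0,0,0,0, 0,0.77,-0.32,0,0,0,0, 0,0.55,-0.18,0,0,0,0, 0,0.55,-0.18,0,0,0,0, 0,0,0,0,0,0,0, 0,0,0,0,0,0,0, 0,0,0,0,0,0,0]'
python3 - <<'E'
from h import *
cv2.imwrite("pics/s2.png",cv2.resize(r.get_image("side")[0][150:390,180:500,::-1],(800,600)))
E
```

```text
clock: 7.05
ee_pos: [0.591, -0.1108, 0.252]
ee_rot: [[-0.992, -0.127, 0.006], [-0.127, 0.992, -0.005], [-0.005, -0.005, -1.0]]
contact_force: [-4.1, -8.2, 28.5]
opening: 0.0122
finger_force: 53.6
```

View pics/s2.png

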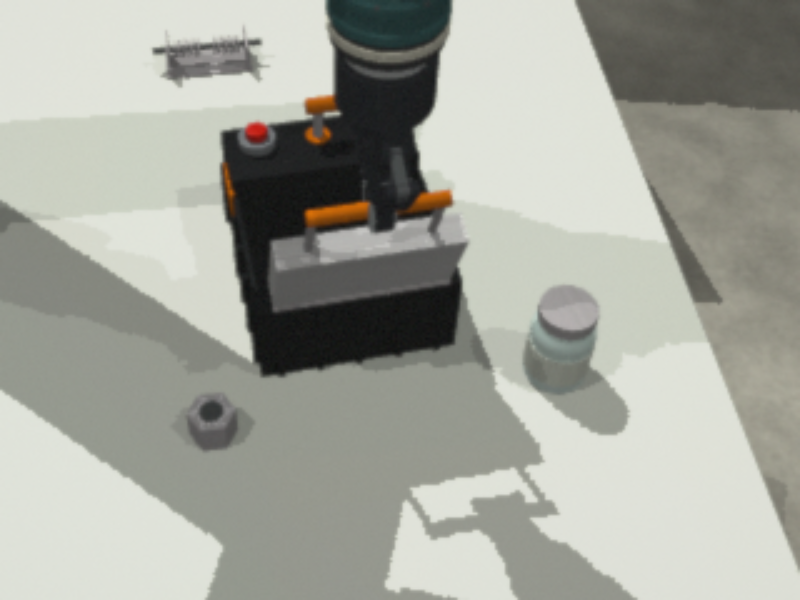

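Tray is tipped to about 1.2 rad: bar at (380,205) in the crop, tray upright. I'll release the bar, rise, and back off to the robot's right so the top camera can see the bin.

```bash
python3 -m crank '[0,0,0,0,0,0,0.5, 0,0,0,0,0,0,0.5, 0,0,0,0,0,0,0.5, 0,0,0,0,0,0,0.5, 0,0,-2,0,0,0,0.5, 0,0,-4,0,0,0,0.5, 0,-4,-1,0,0,0,0.5, 0,-5,0,0,0,0,0.5, 0,-5,0,0,0,0,0.5]'
python3 - <<'E'
from h import *
p=r.get_image("top")[0][190:310,235:395,::-1]
p=(255*(p/255.)**.45).astype(np.uint8)
cv2.imwrite("pics/t3.png",cv2.resize(p,(800,600),interpolation=cv2.INTER_CUBIC))
E
```

```text
clock: 8.0
ee_pos: [0.6081, -0.2493, 0.3191]
ee_rot: [[-0.992, -0.129, 0.001], [-0.129, 0.992, -0.0], [-0.001, -0.001, -1.0]]
contact_force: [-0.1, 0.2, -0.1]
opening: 0.0427
finger_force: 0.0
```

View pics/t3.png

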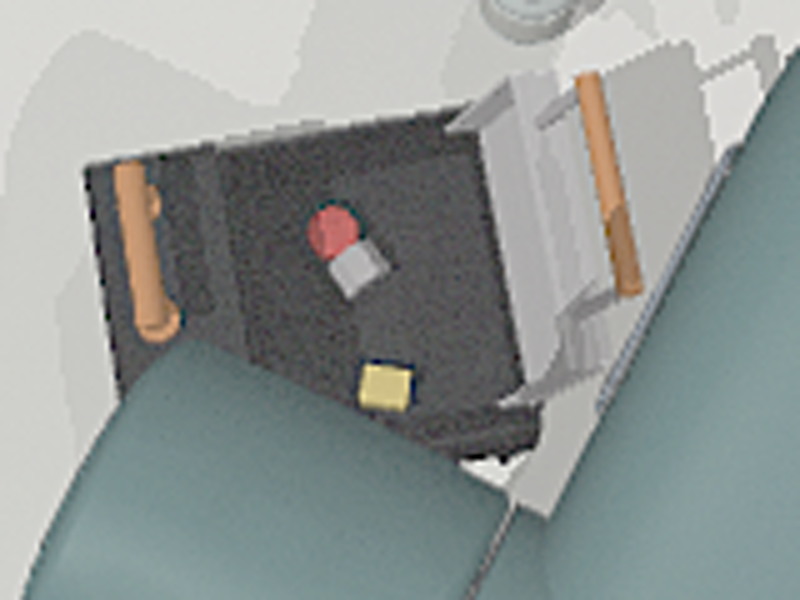

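All three pieces are in the bin: bush (333,232), nut (358,268), block (386,387). Next is the button.

```bash
python3 -m crank '[0.64,3.95,0,0,0,0,0, 0.64,3.95,0,0,0,0,0, 0.64,3.95,0,0,0,0,0, 0.64,3.95,0,0,0,0,0, 0.64,3.95,0,0,0,0,0, 0.64,3.95,0,0,0,0,0, 0.64,3.95,0,0,0,0,0, 0.64,3.95,0,0,0,0,0, 0.64,3.95,0,0,0,0,0, 0.64,3.95,0,0,0,0,0, 0,0,0,0,0,0,0, 0,0,4,0,0,0,0, 0,0,4,0,0,0,0, 0,0,4,0,0,0,0, 0,0,3,0,0,0,0, 0,0,0,0,0,0,0, 0,0,0,0,0,0,0]' 20
python3 - <<'E'
from h import *
s=r.get_state();print(s['joints'].round(1),s['ee_pos'])
cv2.imwrite("pics/s4.png",cv2.resize(r.get_image("side")[0][130:250,220:380,::-1],(800,600)))
E
```

```text
clock: 9.75
ee_pos: [0.4942, 0.1353, 0.1693]
ee_rot: [[-0.992, -0.127, -0.0], [-0.127, 0.992, -0.0], [0.0, 0.0, -1.0]]
contact_force: [-0.1, -0.5, 0.3]
opening: -0.0001
finger_force: 0.0
[  6.2  15.4 -12.1  62.5  -0.   -1.1] [0.49420126 0.13531928 0.1693123 ]
```

View pics/s4.png

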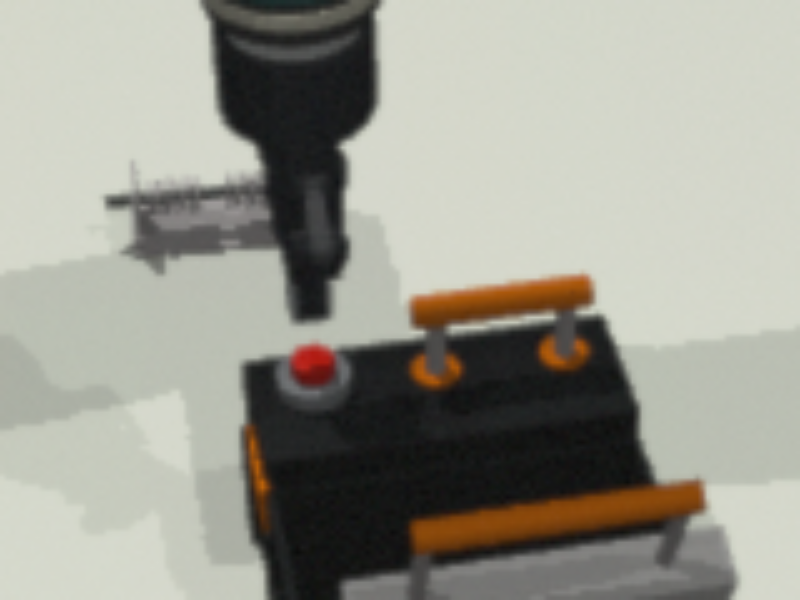

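The closed fingertips at (310,318) stand directly above the button at (313,365). Pressing it now.

```bash
python3 -m crank '[0,0,1.2,0,0,0,0, 0,0,1.2,0,0,0,0, 0,0,0.2,0,0,0,0, 0,0,0.2,0,0,0,0, 0,0,0.2,0,0,0,0, 0,0,0.2,0,0,0,0, 0,0,0,0,0,0,0]'
```

```text
clock: 10.5
ee_pos: [0.4947, 0.1356, 0.1371]
ee_rot: [[-0.992, -0.128, 0.002], [-0.128, 0.992, 0.0], [-0.002, -0.0, -1.0]]
contact_force: [2.7, -0.6, 4.5]
opening: -0.0002
finger_force: 2.1
```

```bash
python3 -m crank '[0,0,0.15,0,0,0,0, 0,0,0.1,0,0,0,0, 0,0,0,0,0,0,0, 0,0,0,0,0,0,0]'
python3 - <<'E'
from h import *
cv2.imwrite("pics/s5.png",cv2.resize(r.get_image("side")[0][130:250,220:380,::-1],(800,600)))
E
```

```text
clock: 10.9
ee_pos: [0.4948, 0.1356, 0.1357]
ee_rot: [[-0.992, -0.128, 0.003], [-0.128, 0.992, 0.0], [-0.003, -0.0, -1.0]]
contact_force: [-3.3, -1.1, 24.7]
opening: -0.0003
finger_force: 12.2
```

View pics/s5.png

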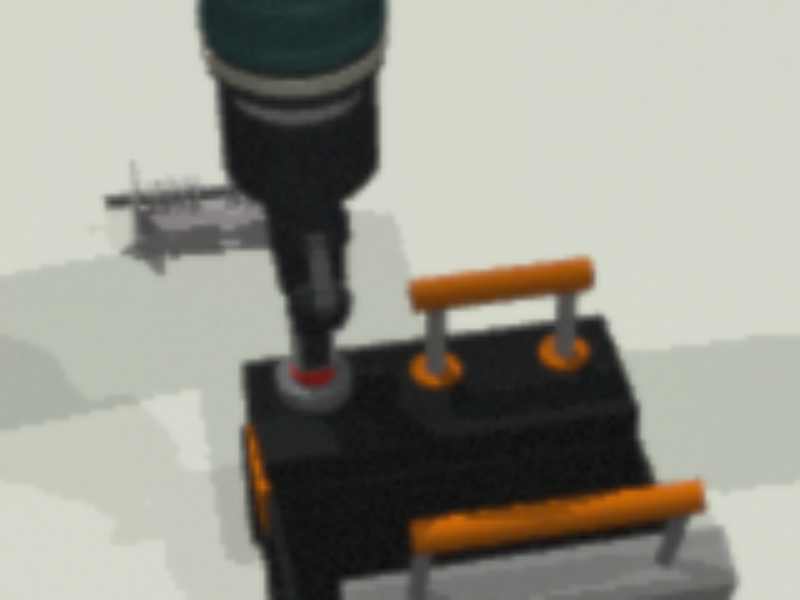

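The grip has popped up to (500,285), from (500,300) before. Now moving over to it.

```bash
python3 -m crank '[0,0,-2,0,0,0,0, 0,0,-4,0,0,0,0, 0,0,-4,0,0,0,0.7, -3.3,-0.05,0,0,0,0,0.7, -3.3,-0.05,0,0,0,0,0.7, -3.3,-0.05,0,0,0,0,0.7, 0,0,0,0,0,0,0.7, 0,0,0,0,0,0,0.7]'
python3 - <<'E'
from h import *
p,d=r.get_image("side");p=np.ascontiguousarray(p[:,:,::-1])
u,v=seg(p,(296,172,345,194),"o");c=cv2.minAreaRect(np.c_[u,v].astype(np.float32))[0]
print(c,ray("side",c,.174))
cv2.imwrite("pics/s6.png",cv2.resize(p[130:250,220:380],(800,600)))
E
```

```text
clock: 11.75
ee_pos: [0.5923, 0.1467, 0.2332]
ee_rot: [[-0.992, -0.128, -0.002], [-0.128, 0.992, -0.0], [0.002, 0.0, -1.0]]
contact_force: [-0.6, -0.1, 0.5]
opening: 0.0597
finger_force: 0.0
(319.7077331542969, 186.66156005859375) [0.59306409 0.14605636 0.174     ]
```

View pics/s6.png

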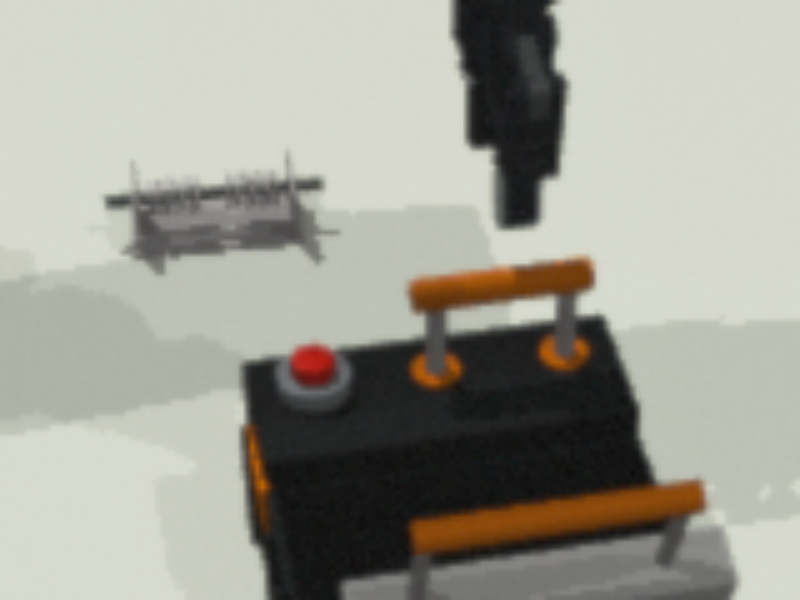

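The fingers at (517,225) stand over the grip's middle at (502,287), and the measured grip position is within 1 mm of the TCP. I'll descend and grasp.

```bash
python3 -m crank '[0,0,2.5,0,0,0,0.7, 0,0,2.5,0,0,0,0.7, 0,0,1.8,0,0,0,0.7, 0,0,1,0,0,0,0.7, 0,0,0,0,0,0,0.7, 0,0,0,0,0,0,0, 0,0,0,0,0,0,0, 0,0,0,0,0,0,0, 0,0,0,0,0,0,0, 0,0,0,0,0,0,0, 0,0,0,0,0,0,0]' 80
```

```text
clock: 12.9
ee_pos: [0.5929, 0.1461, 0.1566]
ee_rot: [[-0.992, -0.127, 0.001], [-0.127, 0.992, -0.001], [-0.001, -0.001, -1.0]]
contact_force: [0.8, -4.7, 1.1]
opening: 0.0157
finger_force: 78.0
```

```bash
python3 -m crank '[0,0,-1,0,0,0,0, 0,0,-1,0,0,0,0, 0,0,-1,0,0,0,0, 0,0,-1,0,0,0,0, 0,0,-1,0,0,0,0, 0,0,-0.6,0,0,0,0, 0,0,-0.6,0,0,0,0, 0,0,-0.6,0,0,0,0, 0,0,0,0,0,0,0]' 80
python3 -m crank '[0,0,-1,0,0,0,0, 0,0,-1,0,0,0,0, 0,0,-1,0,0,0,0, 0,0,-1,0,0,0,0, 0,0,-0.7,0,0,0,0, 0,0,-0.4,0,0,0,0, 0,0,0,0,0,0,0, 0,0,0,0,0,0,0]'
```

```text
clock: 13.8
ee_pos: [0.5928, 0.1462, 0.2246]
ee_rot: [[-0.992, -0.127, 0.001], [-0.127, 0.992, -0.001], [-0.001, -0.001, -1.0]]
contact_force: [2.9, -4.8, -5.0]
opening: 0.0154
finger_force: 78.3
clock: 14.6
ee_pos: [0.5927, 0.1462, 0.2747]
ee_rot: [[-0.992, -0.127, -0.0], [-0.127, 0.992, -0.001], [0.0, -0.001, -1.0]]
contact_force: [4.8, -3.8, -7.2]
opening: 0.0153
finger_force: 78.1
```

```bash
python3 -m crank '[0,0,-0.3,0,0,0,0, 0,0,-0.3,0,0,0,0, 0,0,-0.2,0,0,0,0, 0,0,0,0,0,0,0, 0,0,0,0,0,0,0]'
python3 -m crank '[0,0,-0.15,0,0,0,0, 0,0,0,0,0,0,0]'
python3 -m crank '[0,0,-0.15,0,0,0,0, 0,0,0,0,0,0,0]'
```

```text
clock: 15.1
ee_pos: [0.5927, 0.1462, 0.2826]
ee_rot: [[-0.992, -0.127, -0.0], [-0.127, 0.992, -0.001], [0.0, -0.001, -1.0]]
contact_force: [3.8, -5.0, -8.3]
opening: 0.0158
finger_force: 78.1
clock: 15.3
ee_pos: [0.5927, 0.1462, 0.2841]
ee_rot: [[-0.992, -0.127, -0.0], [-0.127, 0.992, -0.001], [0.001, -0.001, -1.0]]
contact_force: [4.0, -5.0, -7.7]
opening: 0.016
finger_force: 78.1
clock: 15.5
ee_pos: [0.5927, 0.1462, 0.2856]
ee_rot: [[-0.992, -0.127, -0.0], [-0.127, 0.992, -0.001], [0.0, -0.001, -1.0]]
contact_force: [3.2, -5.2, -7.4]
opening: 0.0155
finger_force: 78.1
```

```bash
python3 -m crank '[0,0,-0.15,0,0,0,0, 0,0,0,0,0,0,0]'
python3 -m crank '[0,0,-0.15,0,0,0,0, 0,0,0,0,0,0,0]' 
python3 - <<'E'
from h import *
p,d=r.get_image("side");p=np.ascontiguousarray(p[:,:,::-1])
cv2.imwrite("pics/s7.png",cv2.resize(p[110:230,240:400],(800,600)))
E
```

```text
clock: 15.7
ee_pos: [0.5925, 0.1462, 0.2861]
ee_rot: [[-0.992, -0.127, -0.002], [-0.127, 0.992, -0.001], [0.002, -0.001, -1.0]]
contact_force: [4.8, -4.5, -15.4]
opening: 0.0153
finger_force: 78.8
clock: 15.9
ee_pos: [0.5923, 0.1461, 0.2864]
ee_rot: [[-0.992, -0.127, -0.004], [-0.127, 0.992, -0.001], [0.004, -0.001, -1.0]]
contact_force: [7.4, -4.6, -28.5]
opening: 0.0154
finger_force: 78.9
```

View pics/s7.png

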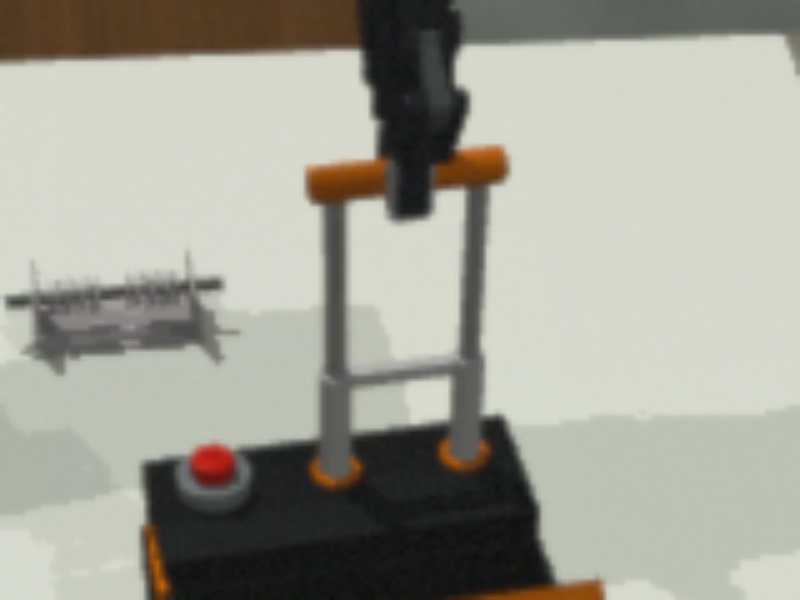

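The handle is fully out: both sections extended, grip at (407,175), and the rigid stop shows as the pull jumping to 28 N at the expected height. I'll check it holds, then hand in.

```bash
python3 -m crank '[0,0,0,0,0,0,0, 0,0,0,0,0,0,0, 0,0,0,0,0,0,0, 0,0,0,0,0,0,0, 0,0,0,0,0,0,0, 0,0,0,0,0,0,0]' && python3 -c "
from rig import r
print(r.get_state()['ee_pos']);print(r.close_job())"
```

```text
clock: 16.55
ee_pos: [0.5923, 0.1462, 0.2864]
ee_rot: [[-0.992, -0.127, -0.004], [-0.127, 0.992, -0.001], [0.004, -0.001, -1.0]]
contact_force: [6.9, -3.9, -27.5]
opening: 0.0156
finger_force: 78.9
[0.59228553 0.14615187 0.28639861]
the job is handed in; nothing more can be done
None
```

I handed the job in at 16.6 s: the nut, bush and block are in the bin, the button released the handle, and the arm is still holding the grip at the second stop; the bystanders were not touched.

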